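# Close the feed jar whose cap sits proud

### The job

Of the two orchid feed jars in the tray, one is properly closed and the other has its cap only resting on top of the thread. Without lifting that cap off, turn it back (anticlockwise) until it drops into the thread, then screw it forward (clockwise) until it is fully home. Leave the other jar closed as it is.

Things in the scene. Friction and masses are not known exactly. Their poses are not given: they have to be found in the camera images.
- jar_a: One of two identical white jars held fast in a steel tray: square body 90 x 90 x 90 high, then a threaded round neck. Origin: centre of the underside; z up, x and y square to the sides. Cap origin above this origin: 105.5 resting on top of the thread, 97 dropped into the entry, 94 home.
- jar_b: The other jar, identical, about 180 from jar_a in the same tray; either may be on either side.
- cap_a: Black round screw cap on jar_a, loose, about 60 g. 64 across, skirt and flat top together 23 high; on top, centred, an upright grey handle bar 56 long (along the cap's x), 14 thick (y), 34 high. Origin: centre of the skirt's lower edge, z up; flat top at 23, bar top at 57. Four lugs inside, on its +-x and +-y.
- cap_b: Cap on jar_b, same shape and frame as cap_a. Of the two caps the one higher above its jar is the one to close; the other is home already, its bar 54 degrees clockwise of the entry.
- jar_a_rim (a point): Centre of jar_a's rim, 111.5 above its origin. The neck has four entry gaps, at the jar's +-x and +-y: the cap falls in by itself when its bar is parallel to jar sides (within 5 degrees) and let go. A stop blocks 6 degrees back of that. From the entry, 56 degrees clockwise (seen from above) takes it to a hard stop, home, sinking 3 more.
- jar_b_rim (a point): The same on jar_b. On either jar, a cap resting on top of the thread starts 28 to 52 degrees clockwise of the entry it is to drop into; stops block it at 56.
Mind the look-alikes: they are no part of the job. What is shaped like the cap_b but purple is not meant.

How it is judged:
By the outcome, as a careful person would: the job done as asked, in the order asked, and still so for the second after the job is handed in, with the robot touching nothing.
It also fails if it takes over 42 s, if anything falls off the work surface, if the arm or the gripper's body presses on something with over 40 N, if the wrist force passes 120 N, or if a joint passes its speed limit or range.

### The arm

A 7-joint arm with a two-finger parallel gripper is mounted at the origin on the work surface. World frame = base frame: x ahead of the robot, y to its left, z up, the work surface at z = 0. Lengths are in m, angles in rad, forces in N, time in s.
With the tool pointing down it reaches from about 0.35 to 0.9 m from the base axis. Payload 8.1 kg.
Tool frame: the origin (TCP) lies at the very end of the fingers, on their centre line; the grasp point (between the pads) lies 19 mm behind it; z points along the fingers, y is the line along which they close (so a half turn about z gives the same grasp; the last joint's range is limited). The gripper opens to 85 mm and grips with 20 to 120 N. Pads are 22 mm wide; open, the fingers measure 114 mm over their backs; the gripper's body (76 mm by 85 mm) begins 54 mm behind the grasp point. The pads swing forward as they close: fully open they stand 13 mm farther back than shut.
Start: joints at [-1.413, 0.434, 0.025, 1.573, -0.012, 1.134, -0.075], TCP at [0.161, 0.604, 0.198] pointing down, gripper open.
Joint ranges: [-2.62, 2.62], [-0.44, 2.09], [-1.27, 1.32], [0.08, 2.57], [-1.32, 4.46], [0.12, 2], [-2.74, 2.74]. Speed limits (rad/s): [2.22, 2.22, 3.01, 3.01, 3.14, 3.14, 3.14].

### API

Orientations are given as a unit quaternion [w, x, y, z].
In Python, from bench import manip, eyes, finder gives the robot as it stands. Calls block until the motion is done:
- manip.goto(position, orientation): joint-space move of the TCP to a pose.
- manip.move_straight(position, speed=0.15, orientation=None): straight line of the TCP; orientation=None keeps the orientation; speed is the mean speed in m/s.
- manip.movej(angles): joint-space move.
- manip.move_gripper(opening, newtons=None): finger opening in m; newtons is the grip in N (None keeps the last); returns when the fingers have stopped.
- manip.pause(seconds).
- manip.solve_ik(position, orientation): joint angles nearest the present ones, or None.
- manip.sense(): the state.
- eyes.snapshot(name): name is "side" or "top"; returns the picture (400x640x3 uint8, red, green, blue); there is no depth.
- eyes.calibration(name): a dict with "fx", "fy", "cx", "cy" (pixels), "T" (4x4, takes a point from camera to world coordinates). Camera axes: x right, y down, z forward; pixel columns grow to the right and rows downward; lengths in m; the calibration is good to about 2 mm. A picture is of the moment at which its call begins. calibration takes no time and is no camera call.
A pose or a line that the arm cannot do raises manip.Unreachable and nothing moves.
- manip.job_done(): hands the job in; it is judged then, once.
Trained networks look in the newest picture that a camera, given by its name, has taken for a name from the list of things; names that differ only in an ending like _2 or _b are one class to them, and where a whole thing is asked for, a point or a joint stands for the part that bears it (a point fixed in the world has none). Each returns a list of dicts, best first, with "score" (0 to 1); they miss things now and then, are a little off and sometimes report something else, mostly with a low value. They report only what shows in the picture. A call takes as long as a camera call. They do not tell look-alikes from the thing itself.
- finder.spot_in(target, camera): "pixel" ([column, row] in pixels, amid what is visible of it).
The state is a dict: "clock": time; "joints": joint angles; "joint_velocities": joint speeds; "effort": joint torques, N m; "tcp_pos": TCP position; "tcp_rot": TCP orientation; "ft_force": force on the tool from outside, world axes, zero at the start; "wrist_torque": the same for the moment, N m; "width": finger opening in m; "gripper_force": force on a finger pad.
Only numpy, scipy, OpenCV 4.12 (cv2) and the standard library are available. Lean on these libraries where they do the work, as an engineer would, in place of code of your own. Each camera call takes 0.05 s, during which the arm holds its last target. There are 200 camera calls.

## Working session

There is one attempt and no reset: what is moved stays moved. The work goes in short steps, each a Python script; the robot and the scene stay as the last script left them, time stands still between calls to the robot, and variables do not carry over. Pictures are saved under pics/ and viewed, at most 10 in all, crops included, and the job is handed in when it is done.

```bash
mkdir -p pics; ls
python3 - <<'E'
from bench import manip, eyes, finder
import cv2, numpy as np
for n in ("top","side"):
    im=eyes.snapshot(n); cv2.imwrite(f"pics/{n}0.png",im[:,:,::-1])
    c=eyes.calibration(n); print(n,{k:np.round(v,4).tolist() for k,v in c.items()})
    for t in ("cap_a","jar_a","jar_a_rim"):
        print(t,[(round(d["score"],2),np.round(d["pixel"],1).tolist()) for d in finder.spot_in(t,n)])
s=manip.sense();print(s)
E
```

```text
pics
top {'fx': 405.7427, 'fy': 405.7427, 'cx': 315.9012, 'cy': 196.1716, 'T': [[-0.0028, -0.9891, 0.1475, 0.4256], [-0.9999, 0.0042, 0.0095, 0.042], [-0.01, -0.1475, -0.989, 0.7553], [0.0, 0.0, 0.0, 1.0]]}
cap_a [(0.91, [472.9, 169.2]), (0.69, [363.1, 150.9]), (0.69, [413.3, 258.1])]
jar_a [(0.97, [353.3, 171.0]), (0.96, [446.4, 188.1]), (0.65, [474.7, 168.8])]
jar_a_rim [(0.81, [354.6, 171.4])]
side {'fx': 478.7719, 'fy': 478.7719, 'cx': 318.5262, 'cy': 202.1428, 'T': [[-0.9093, -0.2676, 0.3187, 0.2974], [-0.4162, 0.5867, -0.6947, 0.5224], [-0.0011, -0.7643, -0.6448, 0.5289], [0.0, 0.0, 0.0, 1.0]]}
cap_a [(0.94, [405.1, 188.1]), (0.9, [287.7, 140.3]), (0.78, [349.7, 106.5])]
jar_a [(0.82, [349.1, 136.2]), (0.56, [292.7, 183.4])]
jar_a_rim [(0.92, [291.8, 184.8])]
{'clock': 0.4, 'joints': array([-1.41259672,  0.4346254 ,  0.02500175,  1.57337909, -0.01158966,
        1.1339994 , -0.07512846]), 'joint_velocities': array([ 0.00145376, -0.00114318,  0.00010594,  0.0003611 , -0.00032004,
       -0.00062199, -0.00164391]), 'effort': array([-2.15655346e-03, -6.69587588e+01,  1.02206636e+00, -3.16167569e+01,
        1.53904263e-02,  5.20214264e-03,  8.53209258e-06]), 'tcp_pos': array([0.16117336, 0.60375978, 0.19787552]), 'tcp_rot': array([ 5.83859177e-06,  1.30086302e-01,  9.91502666e-01, -1.33517005e-04]), 'ft_force': array([ 0.0165165 , -0.38054584,  0.14793228]), 'wrist_torque': array([ 0.00429019,  0.0166869 , -0.00148968]), 'gripper_force': 0.0, 'width': 0.08547546182943709}
```

View pics/top0.png

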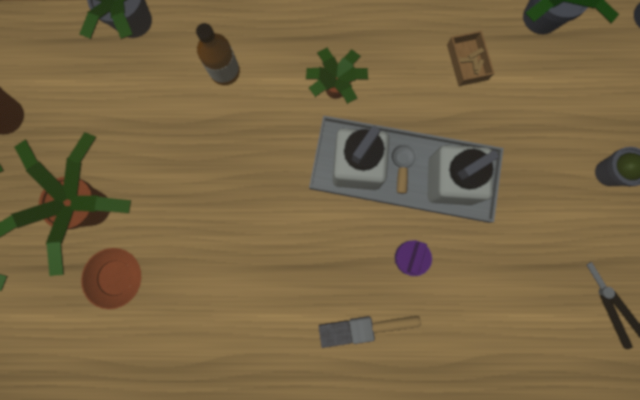

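View pics/side0.png

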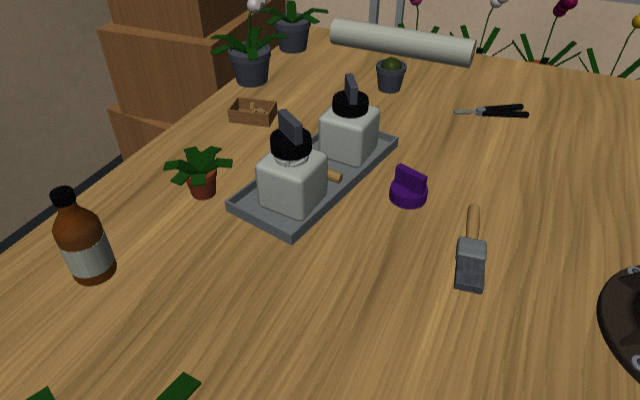

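Candidates in the top view are the left cap (363,151), the right cap (472,169) and the purple look-alike (413,258), which I exclude. In the side view they are (291,140), (350,100) and (408,188). The left cap shows white neck below its skirt, so it looks like the loose one. I'll check that in a close crop.

Run:
```python
import cv2, numpy as np
a=cv2.imread("pics/side0.png")[65:245,220:400]; b=cv2.imread("pics/top0.png")[110:230,305:505]
f=lambda i,s:cv2.convertScaleAbs(cv2.resize(i,None,fx=s,fy=s,interpolation=cv2.INTER_CUBIC),alpha=1.7)
cv2.imwrite("pics/c1.png",cv2.resize(f(a,3.3),(594,594)));cv2.imwrite("pics/c2.png",f(b,4))
```

```text
(no output)
```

View pics/c1.png

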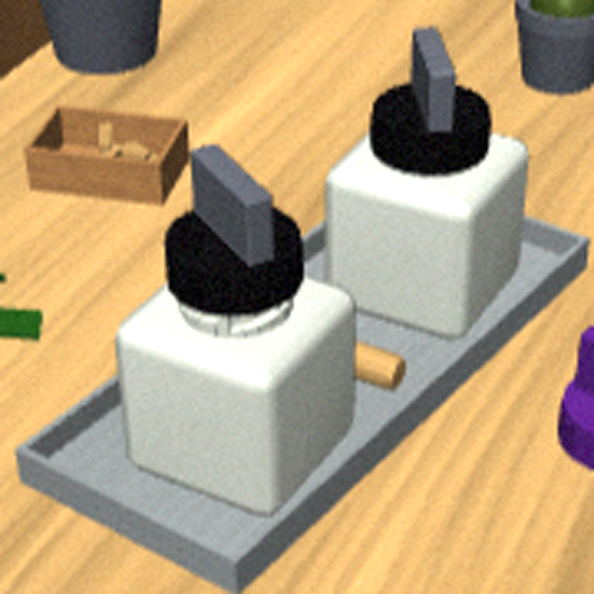

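View pics/c2.png

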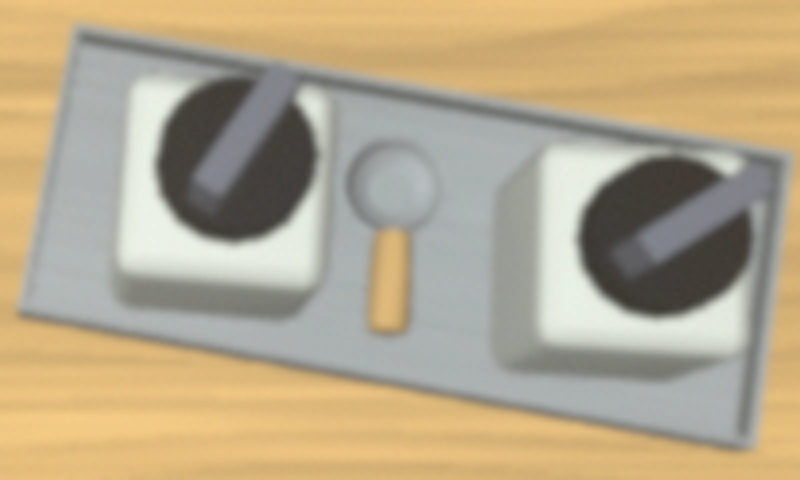

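The side crop shows the near cap (side px 291,140; top px 363,151) standing above the body with its neck visible, so that is the one to close. The far cap sits flush. Next I fit jar and cap models to both views to get position, height and yaw.

Run:
```python
import cv2
for n,s,o,pts in (("side",3.3,(220,65),dict(jf=(190,400),jr=(315,400),jt=(150,310),tray=(120,450),skirt=(230,285),bar=(225,210),barend=(262,230),bartop=(225,165),neck=(205,320),wood=(400,500))),
 ("top",4,(305,110),dict(jt=(150,150),jfront=(220,300),tray=(400,380),tray2=(60,250),skirt=(190,130),bar=(240,135),barend=(203,200),wood=(400,40),r_side=(515,270)))):
    im=cv2.imread(f"pics/{n}0.png")
    print(n,{k:im[round(o[1]+y/s),round(o[0]+x/s)].tolist() for k,(x,y) in pts.items()})
```

```text
side {'jf': [110, 118, 116], 'jr': [72, 76, 74], 'jt': [148, 158, 153], 'tray': [103, 103, 97], 'skirt': [13, 10, 9], 'bar': [46, 43, 42], 'barend': [52, 47, 46], 'bartop': [71, 64, 63], 'neck': [129, 137, 135], 'wood': [69, 113, 143]}
top {'jt': [129, 135, 131], 'jfront': [71, 75, 74], 'tray': [84, 87, 86], 'tray2': [108, 109, 105], 'skirt': [34, 37, 39], 'bar': [83, 79, 77], 'barend': [53, 52, 53], 'wood': [70, 105, 127], 'r_side': [88, 93, 91]}
```

```bash
cat > fit.py <<'E'
import cv2, numpy as np
from scipy.optimize import differential_evolution, minimize
from bench import eyes
S=4
CAL={n:eyes.calibration(n) for n in ("top","side")}
def proj(n,P):
    c=CAL[n]; q=(np.asarray(P)-c["T"][:3,3])@c["T"][:3,:3]
    return np.c_[c["fx"]*q[:,0]/q[:,2]+c["cx"], c["fy"]*q[:,1]/q[:,2]+c["cy"]]
def ray(n,px,z):
    c=CAL[n]; d=c["T"][:3,:3]@[(px[0]-c["cx"])/c["fx"],(px[1]-c["cy"])/c["fy"],1]; o=c["T"][:3,3]
    return o+d*(z-o[2])/d[2]
def box(lx,ly,z0,z1): return np.array([[sx*lx/2,sy*ly/2,z] for sx in(-1,1) for sy in(-1,1) for z in(z0,z1)])
def rbox(l,r,z0,z1):
    t=np.linspace(0,2*np.pi,33); s=l/2-r
    return np.array([[sx*s+r*np.cos(a),sy*s+r*np.sin(a),z] for sx in(-1,1) for sy in(-1,1) for a in t for z in(z0,z1)])
def cyl(r,z0,z1): t=np.linspace(0,2*np.pi,49); return np.array([[r*np.cos(a),r*np.sin(a),z] for a in t for z in(z0,z1)])
JAR=np.r_[rbox(.09,.008,.002,.088),rbox(.086,.008,.09,.09)]; NECK=cyl(.029,.09,.108); SK=cyl(.032,0,.023); BAR=box(.056,.014,.023,.057)
def R(a): return np.array([[np.cos(a),-np.sin(a),0],[np.sin(a),np.cos(a),0],[0,0,1]])
def labels(n,im):
    b=cv2.GaussianBlur(im.astype(np.float32),(0,0),.9); V=b.max(2); rb=b[...,0]-b[...,2]
    blk=(V<(28 if n=="side" else 56))&(rb>-6 if n=="side" else rb>1.5)
    bar=(rb<-1)&(V>(28 if n=="side" else 40))&(V<92)
    jar=(rb>-.5)&(rb<14)&(V>55)
    return np.dstack([blk,bar,jar])
def render(n,p,roi):
    x,y,z,jy,cz,cy=p; x0,y0,x1,y1=roi
    L=np.zeros(((y1-y0)*S,(x1-x0)*S),np.uint8)
    for k,(P,a,h) in zip((3,9,1,2),((JAR,jy,z),(NECK,0,z),(SK,0,z+cz),(BAR,cy,z+cz))):
        q=proj(n,P@R(a).T+[x,y,h]); q=((q-[x0,y0]+.5)*S-.5).astype(np.float32)
        cv2.fillConvexPoly(L,np.round(cv2.convexHull(q)*16).astype(np.int32),k,shift=4)
    f=lambda m:cv2.resize(m.astype(np.float32),(x1-x0,y1-y0),interpolation=cv2.INTER_AREA)
    return [f(L==k) for k in(1,2,3)],f(L==9)
def fit(ims,x0,views=("top","side")):
    obs={}
    for n in views:
        c=proj(n,[[x0[0],x0[1],.09]])[0]; w=48 if n=="side" else 40
        roi=(int(c[0]-w),int(c[1]-w-14),int(c[0]+w),int(c[1]+w+8)); roi=tuple(max(v,0) for v in roi)
        obs[n]=(roi,labels(n,ims[n])[roi[1]:roi[3],roi[0]:roi[2]].astype(np.float32))
    def cost(p):
        t=0
        for n in views:
            roi,o=obs[n]; m,ig=render(n,p,roi); w=1-ig
            near=cv2.dilate((m[0]+m[1]>0).astype(np.uint8),np.ones((7,7)))*w
            jn=cv2.dilate((m[0]+m[1]+m[2]>0).astype(np.uint8),np.ones((9,9)))*w
            for k,ww in((0,near),(1,near),(2,jn)): t+=(np.abs(o[...,k]-m[k])*ww).sum()/(m[k].sum()+5)
        return t
    x0=np.array(x0); d=np.array([.02,.02,.012,.45,.01,np.pi/2])
    r=differential_evolution(cost,list(zip(x0-d,x0+d)),popsize=12,maxiter=70,seed=1,tol=1e-6,polish=False)
    r=minimize(cost,r.x,method="Nelder-Mead",options=dict(initial_simplex=r.x+np.vstack([np.zeros(6),np.diag([.002,.002,.002,.04,.002,.04])])))
    return r.x,r.fun
E
cat > m1.py <<'E'
from fit import *
ims={n:cv2.imread(f"pics/{n}0.png")[:,:,::-1] for n in CAL}
out=[]
for name,px in(("loose",(363,158)),("home",(472,172))):
    g=ray("top",px,.12); p,c=fit(ims,[g[0],g[1],.008,0,.1,.8]); out.append(p)
    j,cy=np.degrees(p[3]),np.degrees(p[5]); print(name,np.round(p[:3]*1e3,1),"jaryaw",j.round(1),"capz",(p[4]*1e3).round(1),"bar",cy.round(1),"bar-jar mod90",((cy-j)%90).round(1),"cost",round(c,3))
np.save("fit.npy",out)
v=[]
for n in CAL:
    im=cv2.resize(ims[n],None,fx=3,fy=3,interpolation=cv2.INTER_CUBIC).copy()
    for p in out:
        for P,a,h in((JAR,p[3],p[2]),(SK,0,p[2]+p[4]),(BAR,p[5],p[2]+p[4])):
            q=cv2.convexHull(((proj(n,P@R(a).T+[p[0],p[1],h])+.5)*3).astype(np.int32)); cv2.polylines(im,[q],1,(255,0,0),1)
    c=proj(n,[np.mean(out,0)[:3]])[0]*3; v.append(im[max(0,int(c[1]-360)):int(c[1]+170),max(0,int(c[0]-(300 if n=='top' else 200))):int(c[0]+(300 if n=='top' else 200))])
v=[cv2.resize(i,None,fx=.8,fy=.8) for i in v]; h=min(i.shape[0] for i in v)
cv2.imwrite("pics/fit1.png",np.hstack([i[:h] for i in v])[:,:800,::-1])
E
python3 m1.py
```

```text
loose [598.3 -29.1   0.7] jaryaw -1.8 capz 110.0 bar -35.7 bar-jar mod90 56.1 cost 1.186
home [ 567.3 -205.1    5.4] jaryaw -2.0 capz 93.6 bar 119.0 bar-jar mod90 31.0 cost 1.148
```

View pics/fit1.png

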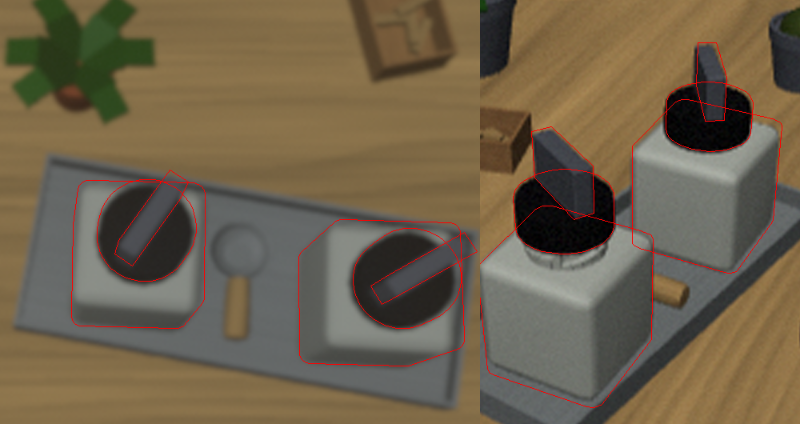

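The home jar fits well (base at 5 mm, cap at 93.6). The loose jar's fit is poorer and the jar yaw isn't sharp, so I'll refine with a per-face colour model.

```bash
cat > m2.py <<'E'
from fit import *
import sys
def quad(P): return P
def boxfaces(lx,ly,z0,z1,r=0):
    h=np.array([lx,ly])/2; fs=[]
    for ax,s in((0,1),(0,-1),(1,1),(1,-1)):
        o=1-ax; P=[]
        for t,z in((-1,z0),(1,z0),(1,z1),(-1,z1)):
            v=[0,0,z]; v[ax]=s*h[ax]; v[o]=t*h[o]; P.append(v)
        nrm=[0,0,0]; nrm[ax]=s; fs.append((np.array(P),np.array(nrm)))
    fs.append((np.array([[-h[0],-h[1],z1],[h[0],-h[1],z1],[h[0],h[1],z1],[-h[0],h[1],z1]]),np.array([0,0,1]))); return fs
JF=boxfaces(.09,.09,0,.09); BF=boxfaces(.056,.014,.023,.057)
t=np.linspace(0,2*np.pi,48,endpoint=False); DISC=np.c_[.032*np.cos(t),.032*np.sin(t),0*t+.023]
def render2(n,p,roi):
    x,y,z,jy,cz,cy=p; x0,y0,x1,y1=roi; cam=CAL[n]["T"][:3,3]
    L=np.zeros(((y1-y0)*S,(x1-x0)*S),np.uint8)
    def draw(P,k):
        q=((proj(n,P)-[x0,y0]+.5)*S-.5).astype(np.float32); cv2.fillConvexPoly(L,np.round(cv2.convexHull(q)*16).astype(np.int32),k,shift=4)
    def faces(F,a,h,k0):
        for i,(P,nr) in enumerate(F):
            W=P@R(a).T+[x,y,h]
            if (R(a)@nr)@(cam-W.mean(0))>0: draw(W,k0+i)
    faces(JF,jy,z,1); draw(NECK+[x,y,z],20); draw(SK+[x,y,z+cz],6); draw(DISC+[x,y,z+cz],7); faces(BF,cy,z+cz,8)
    return L
def fit2(ims,x0,d,bg):
    roi={}
    for n in ims:
        c=proj(n,[[x0[0],x0[1],x0[2]+.08]])[0]; w=46 if n=="side" else 42
        roi[n]=[max(0,int(v)) for v in(c[0]-w,c[1]-w-10,c[0]+w,c[1]+w+8)]
    big={n:cv2.resize(cv2.GaussianBlur(ims[n],(0,0),.7)[r[1]:r[3],r[0]:r[2]].astype(np.float32),None,fx=S,fy=S,interpolation=cv2.INTER_LINEAR) for n,r in roi.items()}
    bgc={n:np.min([np.abs(big[n]-np.float32(c)).sum(2) for c in bg[n]],axis=0) for n in ims}
    fixed={n:cv2.dilate((render2(n,x0,roi[n])>0).astype(np.uint8),np.ones((29,29)))>0 for n in ims}
    def cost(p):
        tot=0
        for n in ims:
            L=render2(n,p,roi[n]); B=big[n]; r=np.minimum(bgc[n],60)*(L==0)
            for k in np.unique(L):
                if k in(0,20): continue
                m=L==k; v=B[m]; r[m]=np.minimum(np.abs(v-np.median(v,0)).sum(1),60)
            r[L==20]=0; tot+=r[fixed[n]].mean()
        return tot
    x0=np.array(x0)
    r=differential_evolution(cost,list(zip(x0-d,x0+d)),popsize=8,maxiter=30,seed=2,polish=False)
    return minimize(cost,r.x,method="Nelder-Mead",options=dict(maxiter=250,initial_simplex=r.x+np.vstack([np.zeros(6),np.diag([.001,.001,.001,.02,.001,.02])])))
def show(name,p,c): 
    j,cy=np.degrees(p[3]),np.degrees(p[5]); print(name,np.round(p[:3]*1e3,1),"jaryaw",j.round(1),"capz",(p[4]*1e3).round(1),"bar",cy.round(1),"mod90",((cy-j)%90).round(1),"cost",round(c,2))
BG={"top":[(86,87,84),(105,109,108),(127,105,70)],"side":[(97,103,103),(60,63,63),(143,113,69)]}
if __name__=="__main__":
    ims={n:cv2.imread(f"pics/{n}0.png")[:,:,::-1] for n in CAL}
    F=np.load("fit.npy"); F[0,2]=.005; F[0,4]=.1055; d=np.array([.006,.006,.004,.2,.004,.15]); out=[]
    for name,x0 in zip(("loose","home"),F):
        r=fit2(ims,x0,d,BG); out.append(r.x); show(name,r.x,r.fun)
        for n in ims: r1=fit2({n:ims[n]},r.x,np.array([.003,.003,1e-4,.12,1e-4,.12]),BG); show(" "+n,r1.x,r1.fun)
    np.save("fit2.npy",out)
E
time timeout 570 python3 m2.py
```

```text
loose [598.3 -29.3  -4.5] jaryaw -2.7 capz 115.2 bar -36.0 mod90 56.7 cost 40.14
 top [614.7 -35.3 -91.5] jaryaw -4.5 capz 137.9 bar -35.2 mod90 59.3 cost 17.5
 side [622.  -74.8 -38.7] jaryaw -4.0 capz 116.2 bar -36.0 mod90 57.9 cost 15.5
home [ 568.1 -203.7   -4.8] jaryaw -2.7 capz 104.8 bar 121.9 mod90 34.6 cost 40.25
 top [ 578.  -223.3  -69.6] jaryaw -3.3 capz 116.2 bar 123.7 mod90 37.0 cost 16.47
 side [ 570.2 -206.6   -4.7] jaryaw -1.1 capz 103.9 bar 122.1 mod90 33.2 cost 20.16
real	0m29.040s
user	0m29.492s
sys	0m0.072s
```

The cap heights are consistent: the loose cap's origin is at about 110.7 mm and the home cap's at about 99.5 mm. The 11 mm difference matches the 11.5 mm in the text, with the base at about 5 mm. The bar is at about -36° and the jar yaw about -4°, so the cap is about 32° clockwise of its entry. Next: IK check, approach and grip.

```bash
cat > h.py <<'E'
import numpy as np
from bench import manip
C=np.array([.5985,-.0293])
def q(deg): h=np.radians(deg)/2; return [0,np.cos(h),np.sin(h),0]
def st(tag):
    s=manip.sense(); w,x,y,z=s["tcp_rot"]; yaw=np.degrees(2*np.arctan2(y,x))
    print(tag,round(s["clock"],2),"tcp",np.round(s["tcp_pos"]*1e3,1),"yaw",round((yaw+180)%360-180,1),"F",np.round(s["ft_force"],1),"M",np.round(s["wrist_torque"],2),"w",round(s["width"]*1e3,1),"gf",round(s["gripper_force"],1)); return s
E
python3 - <<'E'
from h import *
for f in(0,180):
    for a in(-70,-36,-4,6):
        r=manip.solve_ik([*C,.139],q(a+f)); print(f,a,None if r is None else np.round(r,2))
E
```

```text
0 -70 [-0.74  0.69  1.15  1.77 -0.69  1.15 -2.16]
0 -36 [-0.74  0.69  1.15  1.77 -0.69  1.15 -1.57]
0 -4 [-0.67  0.61  0.98  1.76 -0.57  1.08 -1.13]
0 6 [-0.63  0.57  0.9   1.76 -0.51  1.06 -1.02]
180 -70 [-0.52  0.51  0.71  1.75 -0.38  1.02  0.68]
180 -36 [-0.48  0.5   0.64  1.75 -0.35  1.01  1.23]
180 -4 [-0.44  0.49  0.58  1.75 -0.31  1.    1.75]
180 6 [-0.42  0.48  0.55  1.75 -0.3   1.    1.92]
```

Run:
```python
from h import *
import cv2
from bench import eyes
manip.move_straight([.161,.604,.30],.3)
manip.goto([*C,.25],q(144)); st("above")
manip.move_gripper(.045,40)
manip.move_straight([*C,.139],.12); st("down")
a=eyes.snapshot("side"); b=eyes.snapshot("top")
cv2.imwrite("pics/g1.png",cv2.convertScaleAbs(np.hstack([cv2.resize(a[40:240,200:400],(400,400)),cv2.resize(b[80:240,280:440],(400,400))])[:,:,::-1],alpha=1.7))
```

```text
above 3.62 tcp [598.6 -28.1 249.9] yaw 144.1 F [ 0.1 -0.2 -0.2] M [-0.08  0.01  0.02] w 85.4 gf 0.0
down 5.17 tcp [599.  -29.5 139.7] yaw 144.0 F [-0.7 -0.4  1.2] M [-0.02 -0.    0.02] w 45.1 gf 0.0
```

View pics/g1.png

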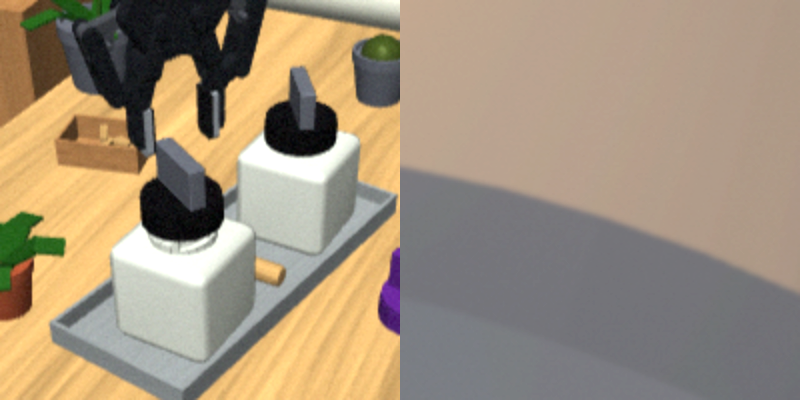

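Run:
```python
from fit import *
from h import *
T=np.array([.599,-.0295,.1397])
a=np.radians(54); y=np.array([np.cos(a),np.sin(a),0])
for z in(.14,.168,.19): print(z,proj("side",[T+y*.0225+[0,0,z-.1397],T-y*.0225+[0,0,z-.1397]]).round(1).tolist())
print(proj("side",[[.5985,-.0293,.168]]).round(1), proj("top",[[.5985,-.0293,.168]]).round(1))
for n in CAL: print(n,CAL[n]["T"].round(3).tolist())
print(manip.sense()["joints"].round(3))
```

```text
0.14 [[276.3, 135.8], [302.7, 128.0]]
0.168 [[275.2, 119.5], [302.3, 112.0]]
0.19 [[274.3, 106.1], [301.9, 98.8]]
[[289.1 115.8]] [[367.3 139.4]]
top [[-0.003, -0.989, 0.148, 0.426], [-1.0, 0.004, 0.009, 0.042], [-0.01, -0.147, -0.989, 0.755], [0.0, 0.0, 0.0, 1.0]]
side [[-0.909, -0.268, 0.319, 0.297], [-0.416, 0.587, -0.695, 0.522], [-0.001, -0.764, -0.645, 0.529], [0.0, 0.0, 0.0, 1.0]]
[-0.562  0.533  0.779  1.755 -0.429  1.031  1.316]
```

Run:
```python
from h import *
import cv2
from bench import eyes
st("now")
a=eyes.snapshot("side"); st("later")
cv2.imwrite("pics/g2.png",cv2.convertScaleAbs(cv2.resize(a[60:180,230:350],(600,600),interpolation=cv2.INTER_CUBIC)[:,:,::-1],alpha=1.7))
```

```text
now 5.27 tcp [599.1 -29.4 139.8] yaw 144.0 F [ 0.2  0.2 -0.5] M [ 0.    0.02 -0.01] w 44.9 gf 0.0
later 5.32 tcp [599.  -29.3 139.8] yaw 144.0 F [0.8 0.4 0.5] M [-0.02 -0.02 -0.01] w 44.8 gf 0.0
```

View pics/g2.png

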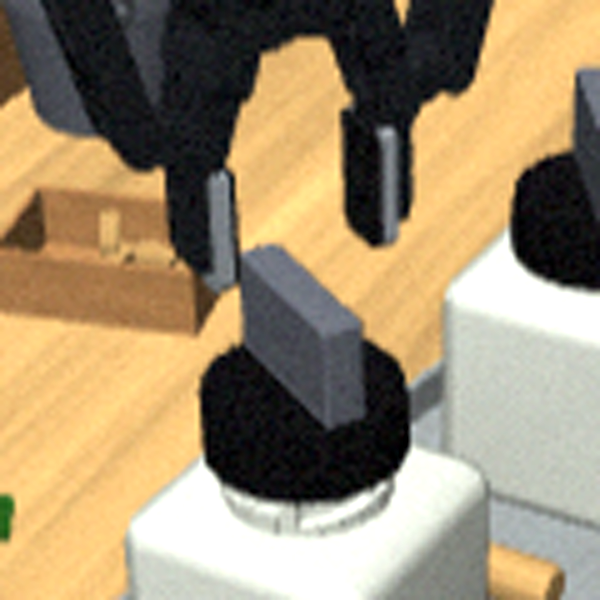

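The crop shows the pad tips at side px (274,118) and (307,109). That is about 20 px higher than the reported TCP projects to, and the bar top (290,117) is level with them. I'll close gently as a harmless test of whether the bar is between the pads.

Run:
```python
from h import *
from bench import eyes
import cv2
manip.move_gripper(.024,20); st("24")
cv2.imwrite("pics/g3raw.png",eyes.snapshot("side")[:,:,::-1])
manip.move_gripper(.010,20); st("close")
cv2.imwrite("pics/g4raw.png",eyes.snapshot("side")[:,:,::-1])
a=cv2.imread("pics/g3raw.png")[70:170,240:340];b=cv2.imread("pics/g4raw.png")[70:170,240:340]
cv2.imwrite("pics/g4.png",cv2.convertScaleAbs(np.hstack([cv2.resize(i,(400,400),interpolation=cv2.INTER_CUBIC) for i in(a,b)]),alpha=1.7))
```

```text
24 5.65 tcp [598.6 -29.3 139.1] yaw 144.0 F [-0.  -0.1 -0.5] M [ 0.01 -0.01  0.06] w 24.1 gf 0.0
close 5.99 tcp [598.5 -29.3 139. ] yaw 144.0 F [-0.2  0.1  0.9] M [ 0.01  0.04 -0.02] w 9.9 gf 0.0
```

View pics/g4.png

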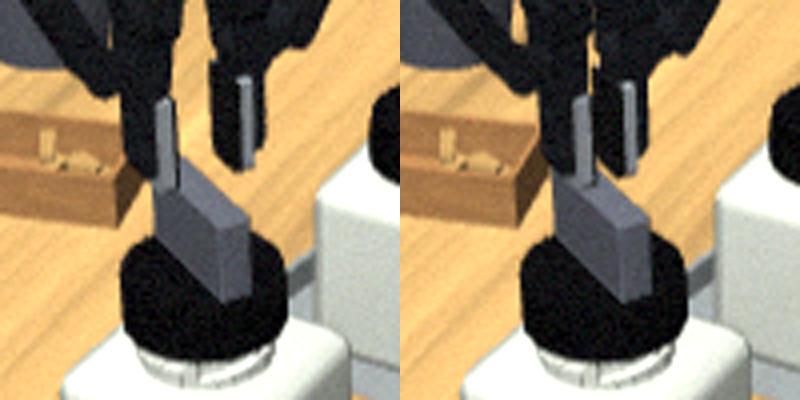

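There was no contact at 9.9 mm opening, and the tips are above the bar. So the real tips are about 30 mm higher than reported, or displaced along the line of sight. I'll measure the hand offset from both cameras in a clear spot.

Run:
```python
from h import *
from fit import proj
from bench import eyes
import cv2
manip.move_straight([*C,.22],.25)
P=[.53,.13,.2]
manip.goto(P,q(144)); s=st("p")
v=[]
for n in("side","top"):
    im=eyes.snapshot(n); cv2.imwrite(f"pics/t_{n}.png",im[:,:,::-1])
    u=proj(n,[s["tcp_pos"]])[0]; print(n,u)
    x,y=int(u[0]),int(u[1]); x0=max(0,min(540,x-50)); y0=max(0,min(300,y-65)); print("crop",x0,y0)
    c=cv2.resize(im[y0:y0+100,x0:x0+100],(400,400),interpolation=cv2.INTER_CUBIC).copy(); v.append(c)
cv2.imwrite("pics/t1.png",cv2.convertScaleAbs(np.hstack(v)[:,:,::-1],alpha=1.8))
```

```text
p 7.25 tcp [529.5 129.9 199.4] yaw 144.0 F [ 0.1 -0.3  0.3] M [-0.02 -0.07 -0.03] w 10.1 gf 0.0
side [278.06397914 167.46336019]
crop 228 102
top [256.70901799 181.52122801]
crop 206 116
```

View pics/t1.png

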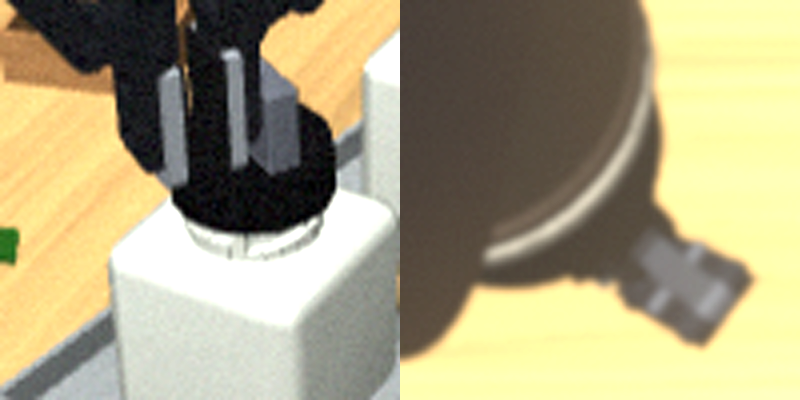

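The side view again puts the tips about 26 px higher than the reported TCP projects to, which is roughly 38 mm in height. In the top view the link hides the tips. A gentle touch on the bare table here will settle it.

Run:
```python
from h import *
P=[.53,.13]
manip.move_straight([*P,.02],.25); f0=manip.sense()["ft_force"][2]; st("20mm")
z=.02
while z>-.05:
    z-=.003
    try: manip.move_straight([*P,z],.05)
    except manip.Unreachable as e: print("unreach",z,e); break
    s=manip.sense()
    if abs(s["ft_force"][2]-f0)>4: st("touch"); break
st("end")
```

```text
20mm 8.22 tcp [531.1 129.4  21. ] yaw 143.9 F [ 0.4 -0.3  0.1] M [ 0.01 -0.03  0.04] w 10.2 gf 0.0
touch 12.72 tcp [530.4 130.1 -32.9] yaw 144.0 F [-4.4  0.1 18.2] M [-0.09  0.99  0.03] w 9.8 gf 9.0
end 12.72 tcp [530.4 130.1 -32.9] yaw 144.0 F [-4.4  0.1 18.2] M [-0.09  0.99  0.03] w 9.8 gf 9.0
```

The tips touch the table at a reported z of about -32 mm, so the fingers really end about 32 mm above the reported TCP. The image columns agree, so the lateral position is fine. I'll subtract 32 mm from commanded heights, then approach again and grip.

```bash
echo 'DZ=-.032' >> h.py
python3 - <<'E'
from h import *
manip.move_straight([.53,.13,.17],.4)
manip.goto([*C,.155],q(144)); manip.move_gripper(.04,20); f0=manip.sense()["ft_force"][2]
z=.128
manip.move_straight([*C,z],.12)
while z>.107:
    z-=.007; manip.move_straight([*C,z],.08)
    if abs(manip.sense()["ft_force"][2]-f0)>5: print("contact"); break
st("down")
if z<.108: manip.move_gripper(.0,40); st("grip")
E
```

```text
down 15.63 tcp [598.1 -29.2 106.5] yaw 144.0 F [ 0.7 -0.5 -0.4] M [ 0.01 -0.05  0.02] w 40.2 gf 0.0
grip 15.97 tcp [598.7 -29.4 107.2] yaw 144.0 F [ 0.2 -0.5  1.2] M [-0.06  0.06 -0.02] w 13.6 gf 40.6
```

Gripped at 13.6 mm with no side force. Now turn anticlockwise, watching the forces.

Run:
```python
from h import *
for a in(152,160,168,176):
    manip.movej(manip.solve_ik([*C,.107],q(a))); s=st(a)
    if abs(s["wrist_torque"][2])>1.5 or np.hypot(*s["ft_force"][:2])>25: print("stop");break
```

```text
152 16.23 tcp [598.7 -29.  107.2] yaw 151.8 F [0.6 1.3 1.4] M [ 0.28 -0.14  0.06] w 13.4 gf 40.8
160 16.48 tcp [598.9 -28.7 107.2] yaw 159.7 F [1.9 3.4 2.9] M [ 0.69 -0.36  0.1 ] w 13.8 gf 41.0
168 16.73 tcp [598.9 -28.4 107.1] yaw 167.7 F [2.8 4.9 3.3] M [ 1.22 -0.54  0.07] w 13.3 gf 41.0
176 16.98 tcp [599.  -27.9 107. ] yaw 175.8 F [3.3 6.  1.2] M [ 1.43 -0.74  0.05] w 13.3 gf 40.9
```

```bash
cat >> h.py <<'E'
from bench import eyes
import cv2
def edge(tag):
    im=eyes.snapshot("side"); cv2.imwrite(f"pics/e_{tag}.png",im[:,:,::-1]); V=cv2.GaussianBlur(im,(0,0),.8).max(2); r=[]
    for c in range(282,301,3):
        col=V[140:180,c]; k=np.where(col<30)[0]; r.append(140+int(k.max()) if len(k) else -1)
    print(tag,"skirt bottom rows",r); return r
E
python3 - <<'E'
from h import *
edge("before")
manip.move_gripper(.022,40); manip.pause(.15); st("open"); edge("after")
E
```

```text
before skirt bottom rows [158, 158, 159, 159, 159, 158, 157]
open 17.43 tcp [598.1 -29.8 106.8] yaw 175.9 F [1.  1.  0.1] M [-0.01 -0.02 -0.04] w 22.2 gf 0.0
after skirt bottom rows [163, 163, 163, 164, 163, 163, 162]
```

The skirt edge fell about 5 px, which is about 8.5 mm, so the cap has dropped into the entry. Now I follow it down, grip, and screw clockwise with a 3 mm sink until the hard stop.

Run:
```python
from h import *
z0=.0985
manip.move_straight([*C,z0],.1); st("down"); manip.move_gripper(.0,60); st("grip")
c=C.copy()
for a in list(range(170,121,-7))+list(range(121,104,-2)):
    z=z0-.003*min(1,(176-a)/56)
    manip.movej(manip.solve_ik([*c,z],q(a))); s=st(a)
    F=s["ft_force"]; c=c+np.clip(F[:2]*1e-4,-.0006,.0006)
    if abs(s["wrist_torque"][2])>1.6 or np.abs(F).max()>40: print("stop"); break
```

```text
down 17.73 tcp [597.9 -29.3  97.9] yaw 176.0 F [ 0.1 -0.5 -0.3] M [-0.04 -0.01 -0.01] w 22.3 gf 0.0
grip 17.95 tcp [598.3 -27.8  98.5] yaw 176.1 F [-1.9  5.2  0.7] M [ 1.25  0.28 -0.02] w 13.0 gf 59.7
170 18.2 tcp [598.2 -28.   98.3] yaw 170.0 F [-2.8  5.3  3.4] M [ 1.1   0.46 -0.08] w 13.1 gf 60.2
163 18.45 tcp [598.4 -28.1  98.2] yaw 163.0 F [-1.8  3.3  4.6] M [ 0.9   0.43 -0.15] w 13.0 gf 60.4
156 18.7 tcp [598.  -28.3  97.8] yaw 156.0 F [-1.9  2.1  5.6] M [ 0.62  0.65 -0.12] w 12.9 gf 60.6
149 18.95 tcp [597.8 -28.4  97.3] yaw 149.2 F [-2.   1.8  5.9] M [ 0.43  0.55 -0.11] w 13.1 gf 60.5
142 19.2 tcp [597.7 -28.3  96.9] yaw 142.3 F [-1.4  1.8  4.9] M [ 0.29  0.47 -0.1 ] w 12.9 gf 60.4
135 19.45 tcp [597.6 -28.1  96.4] yaw 135.4 F [-1.8  0.5  3.5] M [ 0.17  0.37 -0.11] w 13.0 gf 60.3
128 19.7 tcp [597.4 -28.   95.9] yaw 128.4 F [-1.2  0.8  3.3] M [ 0.12  0.27 -0.11] w 13.2 gf 60.2
121 19.95 tcp [597.1 -27.8  95.4] yaw 121.4 F [-0.4  0.9  0.8] M [ 0.05  0.23 -0.05] w 12.9 gf 60.0
119 20.2 tcp [596.9 -27.8  95.4] yaw 119.3 F [-1.6 -0.9  1.7] M [-0.05  0.42  0.21] w 12.8 gf 59.8
117 20.45 tcp [596.9 -27.7  95.5] yaw 117.2 F [-1.3 -0.   3.2] M [0.06 0.51 0.92] w 12.9 gf 61.2
115 20.7 tcp [596.9 -27.7  95.5] yaw 115.2 F [-1.1  0.1  2.3] M [0.06 0.59 1.64] w 13.0 gf 70.9
stop
```

The hard stop came at a tool yaw of about 119°, after about 57° of turn, with torque rising to 1.6 N m. Release, retreat and verify.

Run:
```python
from h import *
manip.move_gripper(.035); s=st("open"); p=s["tcp_pos"]
edge("home")
manip.move_straight([p[0],p[1],.2],.25)
manip.goto([.35,.35,.28],q(144)); st("away")
v={n:eyes.snapshot(n) for n in("side","top")}
for n,i in v.items(): cv2.imwrite(f"pics/fin_{n}.png",i[:,:,::-1])
from m2 import *
F=np.load("fit2.npy")
for name,x0 in zip(("was loose","home"),F):
    x0=x0.copy(); x0[2]=.005
    x0[4]=.094
    if name!="home": x0[5]=np.radians(-62)
    r=fit2(v,x0,np.array([.004,.004,.004,.12,.005,.25]),BG); show(name,r.x,r.fun); print("cap z world",round((r.x[2]+r.x[4])*1e3,1))
cv2.imwrite("pics/fin.png",cv2.convertScaleAbs(np.hstack([cv2.resize(v["side"][65:215,220:370],(400,400)),cv2.resize(v["top"][90:250,320:480],(400,400))])[:,:,::-1],alpha=1.7))
```

```text
open 21.04 tcp [596.8 -27.9  95.4] yaw 115.0 F [-0.8  0.3  0.3] M [-0.02 -0.02  0.03] w 34.7 gf 0.0
home skirt bottom rows [164, 165, 165, 165, 165, 164, 163]
away 23.33 tcp [350.7 349.2 279.9] yaw 143.9 F [ 0.5  0.  -0.3] M [-0.01  0.03 -0.05] w 35.1 gf 0.0
was loose [596.2 -30.2 -18.7] jaryaw -7.1 capz 131.1 bar -54.6 mod90 42.5 cost 58.33
cap z world 112.4
home [ 565.4 -200.5   -1.7] jaryaw -10.5 capz 115.5 bar 124.8 mod90 45.3 cost 34.5
cap z world 113.7
```

View pics/fin.png

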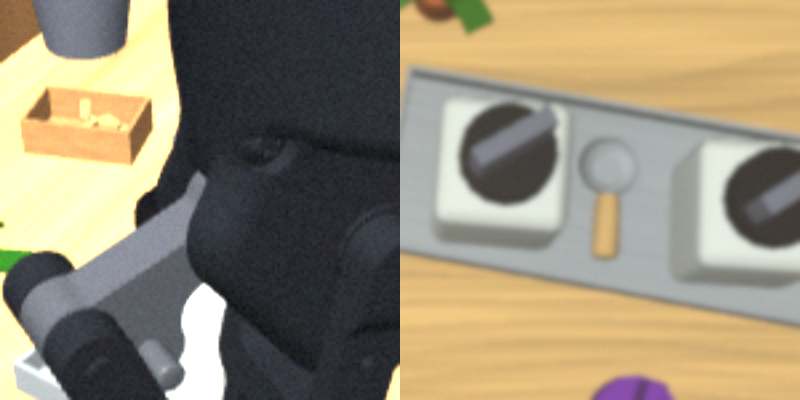

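The arm hides the side view here, so that last fit means nothing. The skirt-edge rows, read before I retreated, went from 158 to 163 to 165, which matches drops of about 8.5 mm and then about 3 mm. In the top view the closed cap's bar (510,140) now lies parallel to the other jar's home bar. Handing in.

```bash
python3 -c "
from bench import manip
print(manip.job_done())"
```

```text
the job is handed in; nothing more can be done
None
```

The loose cap was turned back until it dropped into the thread, then screwed clockwise to its hard stop. The other jar was not touched, and the job was handed in at about 23 s; the final height was confirmed only from the skirt edge in the side view, because the arm hid that view after retreat.

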